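Turn a cover over against a base plate's edge and seat it on its stops

TASK

The flat aluminium cover lies on the bench with its recessed side up. Without picking it up, push it with the fingertips against the front edge of the steel base plate until it tips up on that edge and turns over onto the plate, then push it back, recessed side down, until it sits squarely against both bronze thumb-screw stops. Leave the gauges and tools round it where they are.

Things in the scene. Friction and masses are not known exactly. Their poses are not given: they have to be found in the camera images.
- cover: flat milled aluminium cover, 76 (its x) by 96 (its y) by 12 mm, about 190 g: one face plain, the other recessed 3 mm within a 5 mm rim, with two ribs; plain square sides. Origin at its centre, half way through its thickness. Its z axis points out of the recessed face: up at the start, down once turned over. It starts flat, one 96 mm side 15 to 35 mm before the plate, within 0.15 rad of parallel
- fixture: dark steel base plate with a grid of tapped holes, fixed to the bench: 170 mm deep (its x) by 240 mm wide (its y) by 6 mm thick. Origin at the centre of its underside, on the bench; +x points from its front edge (an upright 6 mm face towards the robot, 85 mm from the origin) to the stops; z up. Friction of bench, plate and cover is 0.5 to 0.7
- front_edge (a point): the middle of the base plate's top front edge, 85 mm in -x from the plate's origin, 6 mm above the bench: half the cover's thickness, so the cover's far side stops against this edge and the cover then tips about it
- stop_left (a point): middle of the front face of the left (+y) stop: a fixed slotted bronze bar 46 mm long, 16 mm wide, 9 mm high, lying on the plate along its x and clamped by a knurled thumb-screw (18 mm across, top 27 mm above the plate, 28 mm behind the face). The face is 110 mm behind the plate's front edge, 26 mm to +y of its middle, its centre 4.5 mm above the plate
- stop_right (a point): middle of the front face of the right (-y) stop, the same, 26 mm to -y of the plate's middle. With the cover against both faces the cover's middle is 38 mm in front of the line through them, 12 mm above the bench
- end_a (a point): the middle of the cover's -x side (towards the robot at the start), half way through the thickness. With the opposite side against the plate's edge, a fingertip pressing on this side with 5 to 15 N, half way up it, lifts it by friction when it swings up and over round the plate's edge, still pressing towards that edge
- end_b (a point): the middle of the cover's +x side (next to the plate at the start), half way through the thickness. It rides on the plate's top edge while the cover tips; a few degrees past upright the cover falls over onto the plate by itself
- plug_gauge: bystander: plug gauge 136 mm long, hexagonal handle 21 mm thick, lying on the bench on the left of the cover; origin on the bench under its middle
- caliper: bystander: chrome caliper 235 mm long, 10 mm thick, jaws to its -y, lying on the bench on the right of the cover; origin on the bench under its middle
- ring_gauge: bystander: steel setting ring 45 mm across, 18 mm high, on the left of the base plate's top; origin at the centre of its underside
- steel_block: bystander: steel block 50 x 26 x 26 mm with two holes, on the right of the base plate's top; origin at the centre of its underside
- jack_screw: bystander: small steel screw jack 28 mm across, 62 mm high, standing on the bench left of the base plate; origin at the centre of its underside
Not all that is in view belongs to the job. Of the things that look like the cover, the middle-sized one is meant.

How it is judged:
By the outcome, as a careful person would: the job done as asked, in the order asked, and still so for the second after the job is handed in, with the robot touching nothing.
It also fails if it takes over 72 s, if anything falls off the work surface, if the arm or the gripper's body presses on something with over 40 N, if the wrist force passes 120 N, or if a joint passes its speed limit or range.

ROBOT

A 6-joint arm with a two-finger parallel gripper is mounted at the origin on the work surface. World frame = base frame: x ahead of the robot, y to its left, z up, the work surface at z = 0. Lengths are in mm, angles in rad, forces in N, time in s.
With the tool pointing down it reaches from about 350 to 975 mm from the base axis. Payload 7.1 kg.
Tool frame: the origin (TCP) lies between the finger pads; the fingertips stand 19 mm ahead of it and the grasp point (between the pads) is the TCP (ctrl.finger_overhang is the distance from the TCP to the fingertips, in mm); z points along the fingers, y is the line along which they close (so a half turn about z gives the same grasp; the last joint's range is limited). The gripper opens to 88 mm and grips with 3 to 60 N. Pads are 20 mm wide; open, the fingers measure 115 mm over their backs; the gripper's body (75 mm by 178 mm) begins 61 mm behind the grasp point.
Start: joints at [1.304, 0.423, 1.63, -0, 1.089, -0.019], TCP at [153.263, 605.9, 241.675] pointing down, gripper open.
Joint ranges: [-3, 3], [-0.9, 2.11], [0.09, 2.58], [-1.31, 4.45], [0.11, 2.69], [-2.54, 2.54]. Speed limits (rad/s): [2.39, 2.39, 3.01, 3.14, 3.14, 3.14].

INTERFACE

Orientations are given as a rotation vector (axis times angle).
In Python, from workcell import ctrl gives the robot as it stands. The module is installed in compiled form; this text tells all that it offers.
- The arm moves only by the tool arm_command, never from a script. Its argument "rows" is one flat list of numbers, 7 for each row, row after row: the turn, a rotation vector about the tool's x, y, z scaled (see below), then the shift along the tool's x, y, z scaled (see below), then the opening, from -1 (shut) to 1 (fully open). A call has 1 to 5 rows; each row is the pose to reach, as a shift and turn from the pose commanded when the call began, along the tool's axes at that moment, turning the shorter way round; what a row does not reach only later rows make up. The controller multiplies each number of a shift by 80 mm and each number of a turn by 180 degrees. A row lasts 1/10 s, in which the tool goes at most 50 mm and 8.59 degrees, less where a joint would pass 70% of its speed; a pose out of reach is approached as far as the arm can. A call with a number of a shift or a turn outside -1 to 1 is refused whole. A call with a gripper value outside its range is refused whole. The fingers move at their own pace and stop on an object; the grip force is fixed at half the most. Time passes only in rows, so rows that repeat a pose let the fingers close. It gives the time, the measured TCP pose, the force, the opening and the grip force at its end, in the units of the state.
- ctrl.get_obs(): the state, without advancing time (a new reading comes with each control period).
- ctrl.get_image(name): name is "side" or "top"; returns (picture, depth): 480x640x3 uint8, red, green, blue; 480x640 float32, mm along the optical axis (not along the pixel's ray), 0 where there is no reading.
- ctrl.camera_params(name): a dict with "camera_matrix" (3x3 intrinsics, pixels), "world_to_cam" (4x4, takes a point from world to camera coordinates). Camera axes: x right, y down, z forward; pixel columns grow to the right and rows downward; lengths in mm; the calibration is good to about 2 mm. A picture is of the moment at which its call begins. camera_params takes no time and is no camera call.
- ctrl.close_job(): hands the job in; it is judged then, once.
The state is a dict: "t": time; "qpos": joint angles; "qvel": joint speeds; "joint_torque": joint torques, N m; "ee_pos": TCP position; "orientation": TCP orientation; "ft_force": force on the tool from outside, world axes, zero at the start; "moment": the same for the moment, N m; "width": finger opening in mm; "grasp_force": force on a finger pad.
Only numpy, scipy, OpenCV 4.12 (cv2) and the standard library are available. Lean on these libraries where they do the work, as an engineer would, in place of code of your own. Each camera call takes 0.05 s, during which the arm holds its last target. There are 200 camera calls.

## Working session

There is one attempt and no reset: what is moved stays moved. The work goes in short steps, Python scripts to look and compute and a tool call to move; the robot and the scene stay as the last step left them, time stands still between calls to the robot, and variables do not carry over. Pictures are saved under pics/ and viewed, at most 14 in all, crops included, and the job is handed in when it is done.

Besides the shell and the picture viewer there is one more tool, called after "Emit:" by a JSON object that holds its "fn" and its "kwargs", one argument or row to a line. arm_command: Moves the arm, as the interface text tells. Shifts and turns lie within -1 to 1; 1 stands for 80 mm of shift or 180 degrees of turn. Its arguments: {"type":"object","properties":{"rows":{"type":"array","items":{"type":"number"}}},"required":["rows"]}

```bash
mkdir -p pics
cat > h.py <<'E'
import numpy as np, cv2
from workcell import ctrl
from scipy.spatial.transform import Rotation as R
def look(n,tag):
    im,d=ctrl.get_image(n); cv2.imwrite(f'pics/{tag}.png',im[:,:,::-1]); np.save(f'pics/{tag}.npy',d); return im,d
def pt(n,u,v,z=None,d=None):
    p=ctrl.camera_params(n); K=p['camera_matrix']; T=np.array(p['world_to_cam'])
    r=np.linalg.inv(K)@np.array([u,v,1.]); Ri=T[:3,:3].T; c=-Ri@T[:3,3]; w=Ri@r
    return c+w*(d if d is not None else (z-c[2])/w[2])
E
python3 - <<'E'
from h import *
for n in('top','side'):
    look(n,n+'0'); p=ctrl.camera_params(n); print(n,np.round(p['camera_matrix'],1).tolist(),np.round(p['world_to_cam'],3).tolist())
print(ctrl.get_obs())
E
```

```text
top [[556.2, 0.0, 329.6], [0.0, 556.2, 241.4], [0.0, 0.0, 1.0]] [[0.025, -0.999, -0.022, 14.637], [-0.995, -0.023, -0.099, 514.454], [0.098, 0.025, -0.995, 775.637], [0.0, 0.0, 0.0, 1.0]]
side [[497.1, 0.0, 317.9], [0.0, 497.1, 237.3], [0.0, 0.0, 1.0]] [[-0.718, -0.696, -0.005, 367.073], [-0.4, 0.419, -0.815, 233.014], [0.569, -0.584, -0.579, 450.027], [0.0, 0.0, 0.0, 1.0]]
{'t': 0.1, 'qpos': array([ 1.30401744e+00,  4.23785468e-01,  1.63060828e+00, -1.05767043e-05,
        1.08863424e+00, -1.90140041e-02]), 'qvel': array([-3.25305948e-04, -1.52760732e-03, -5.79682375e-04,  9.30635656e-04,
        2.13862556e-04, -3.50786845e-05]), 'joint_torque': array([ 2.83747613e-04, -5.45611238e+01, -2.74326378e+01,  6.45681261e-02,
        1.87767955e-02, -6.42118107e-05]), 'ee_pos': array([153.13091527, 605.44640337, 240.9683673 ]), 'orientation': array([-3.88161593e-01, -3.11732320e+00,  2.23359862e-03]), 'ft_force': array([ 0.38930351, -0.97830002, -0.55026966]), 'moment': array([0.02098684, 0.00044716, 0.03218748]), 'grasp_force': 0.0, 'width': 87.8271389192511}
```

View pics/top0.png

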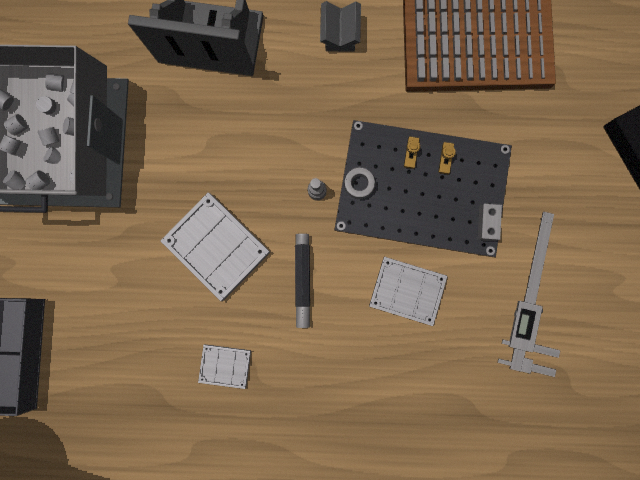

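View pics/side0.png

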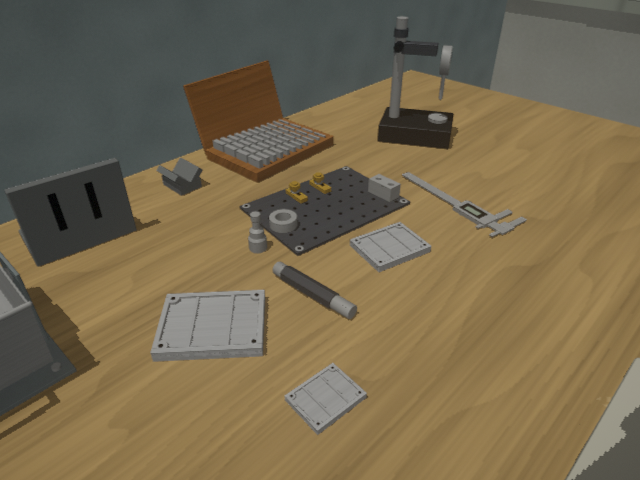

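The candidates in the top view are a large cover at (216,247), a middle-sized one at (409,291) just in front of the plate, and a small one at (225,367). The middle-sized one is the target. The plate's corners are at about (357,122), (511,146), (495,256) and (336,229), with the stops at (412,152) and (447,158).

```bash
cat >> h.py <<'E'
def rect(mask,n,z):
    cs,_=cv2.findContours(mask,cv2.RETR_EXTERNAL,cv2.CHAIN_APPROX_NONE); c=max(cs,key=cv2.contourArea)[:,0]
    w=np.array([pt(n,u,v,z)[:2] for u,v in c],np.float32); return cv2.minAreaRect(w),c
E
python3 - <<'E'
from h import *
im=cv2.imread('pics/top0.png'); d=np.load('pics/top0.npy'); hsv=cv2.cvtColor(im,cv2.COLOR_BGR2HSV)
k=np.ones((5,5),np.uint8)
roi=np.zeros(im.shape[:2],np.uint8); roi[250:335,362:455]=1
print('hsv cover',hsv[291,415],'bench',hsv[340,400],'plate',hsv[200,430])
m=cv2.morphologyEx(((hsv[:,:,1]<50)&(hsv[:,:,2]>95)&(roi>0)).astype(np.uint8),cv2.MORPH_CLOSE,k)
r,_=rect(m,'top',12); print('cover',r,cv2.boxPoints(r).tolist())
roi[:]=0; roi[112:265,328:520]=1
m=cv2.morphologyEx(((hsv[:,:,1]<70)&(roi>0)).astype(np.uint8),cv2.MORPH_CLOSE,k)
m=cv2.morphologyEx(m,cv2.MORPH_OPEN,k)
r,_=rect(m,'top',6); print('plate',r,cv2.boxPoints(r).tolist())
for nm,(u,v) in dict(cover=(409,293),plate=(430,230),bench=(430,340),block=(490,210)).items(): print(nm,pt('top',u,v,d=np.median(d[v-2:v+3,u-2:u+3])).round(1))
# plate corner screws
for (u,v) in ((357.5,125.5),(505.5,149.5),(491,251),(340.5,226)): print('screw',pt('top',u,v,6).round(1))
m=((hsv[:,:,1]>130)&(hsv[:,:,2]>120)&(hsv[:,:,0]>14)&(hsv[:,:,0]<28)).astype(np.uint8)
roi[:]=0; roi[132:178,400:462]=1
cs,_=cv2.findContours(m*roi,0,2)
for c in cs:
    if cv2.contourArea(c)>30:
        q=c[:,0]; b=q[q[:,1].argmax()]; print('stop',cv2.boundingRect(c),b,pt('top',*map(float,b),15).round(1))
c=cv2.resize(im[240:345,350:460],None,fx=5,fy=5,interpolation=2); cv2.imwrite('pics/crop0.png',c)
E
```

```text
hsv cover [150   3 156] bench [ 17 114 146] plate [130  12  62]
cover ((446.181640625, -87.74848175048828), (96.02947998046875, 75.93953704833984), 74.30687713623047) [[396.63995361328125, -123.70318603515625], [469.748779296875, -144.24368286132812], [495.72332763671875, -51.79377746582031], [422.614501953125, -31.253280639648438]]
plate ((599.6847534179688, -110.43708801269531), (242.4496307373047, 169.81011962890625), 81.74958038330078) [[498.2626953125, -218.223388671875], [666.3153076171875, -242.59112548828125], [701.1068115234375, -2.650787353515625], [533.05419921875, 21.716949462890625]]
cover [442.9 -89.8   8.7]
plate [ 536.2 -120.1    5.3]
bench [ 375.6 -122.2   -0.5]
block [ 565.3 -203.8   21.7]
screw [692.1 -10.1   6. ]
screw [ 659.5 -231.1    6. ]
screw [ 507.2 -209.2    6. ]
screw [539.1  12.    6. ]
stop (439, 157, 12, 16) [445 172] [ 621.5 -139.9   15. ]
stop (405, 151, 11, 16) [407 166] [629.3 -84.1  15. ]
stop (443, 142, 12, 16) [448 157] [ 644.1 -144.2   15. ]
stop (408, 137, 11, 15) [412 151] [652.1 -91.2  15. ]
```

View pics/crop0.png

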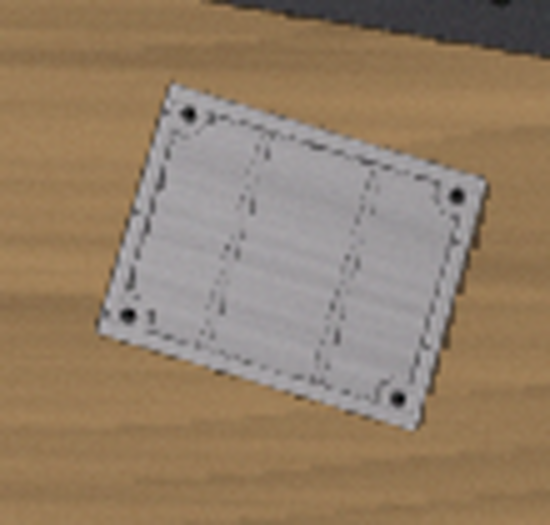

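The crop shows the middle-sized cover, recessed side up with two ribs and four corner holes, its far side about 26 mm from the plate. The measured sizes, 96 x 76 for the cover and 242 x 170 for the plate, match the description.

```bash
cat >> h.py <<'E'
import json,os
ex=np.array([.98965,-.14350,0]); ey=np.array([.14350,.98965,0]); ez=np.array([0,0,1.])
F=np.array([515.6,-98.2,0])          # below the plate's front edge middle
def tool(x,z,b,y=0):                  # fingertip front corner in plate frame, forward tilt b (deg)
    b=np.radians(b); d=np.sin(b)*ex-np.cos(b)*ez; u=np.cos(b)*ex+np.sin(b)*ez
    return F+x*ex+y*ey+z*ez-19*d-10*u, np.c_[-u,ey,d]
def load():
    if os.path.exists('cmd.json'): p,q=json.load(open('cmd.json')); return np.array(p),R.from_quat(q).as_matrix()
    return np.array([153.263,605.9,241.675]),R.from_rotvec(ctrl.get_obs()['orientation']).as_matrix()
def save(p,M): json.dump([list(p),list(R.from_matrix(M).as_quat())],open('cmd.json','w'))
def rows(targets,grip):               # one call: rows relative to the commanded pose
    p,M=load()
    for P,N in targets:
        a=np.round(np.r_[R.from_matrix(M.T@N).as_rotvec()/np.pi,M.T@(P-p)/80],4); print(a.tolist()+[grip])
    save(p+M@a[3:]*80,M@R.from_rotvec(a[:3]*np.pi).as_matrix())
def st():
    o=ctrl.get_obs(); p,M=load(); e=o['ee_pos']; N=R.from_rotvec(o['orientation']).as_matrix()
    print('t',round(o['t'],2),'F plate',np.round(np.r_[ex@o['ft_force'],ey@o['ft_force'],o['ft_force'][2]],1),'w',round(o['width'],1))
    C=e+19*N[:,2]-10*N[:,0]; print('tip meas',np.round([ex@(C-F),ey@(C-F),C[2]],1),'err',np.round(e-p,1),'tilt',round(np.degrees(np.arctan2(N[:,2]@ex,-N[2,2])),1),'q',np.round(o['qpos'],2))
E
python3 - <<'E'
from h import *
P,N=tool(-128,150,6); p,M=load()
print(P)
n=9
for i in range(1,n+1): rows([(p+(P-p)*i/n, M if i<n else N)],0.1)
E
```

```text
[377.11702878 -78.11986423 167.85063138]
[0.0, 0.0, 0.0, -0.5344, -0.8446, 0.1037, 0.1]
[-0.0, 0.0, 0.0, -0.5344, -0.8446, 0.1038, 0.1]
[-0.0, -0.0, 0.0, -0.5344, -0.8447, 0.1037, 0.1]
[-0.0, -0.0, 0.0, -0.5344, -0.8446, 0.1037, 0.1]
[-0.0, -0.0, 0.0, -0.5344, -0.8446, 0.1038, 0.1]
[-0.0, -0.0, 0.0, -0.5344, -0.8446, 0.1037, 0.1]
[-0.0, -0.0, 0.0, -0.5344, -0.8447, 0.1038, 0.1]
[-0.0, -0.0, 0.0, -0.5344, -0.8446, 0.1037, 0.1]
[-0.0022, -0.0333, -0.033, -0.5344, -0.8446, 0.1037, 0.1]
```

```bash
rm cmd.json
python3 - <<'E'
from h import *
P,N=tool(-128,150,6); p,M=load(); V=np.array([400,300,215.])
for i in range(1,6): rows([(p+(V-p)*i/5, M)],0.1)
p,M=load()
for i in range(1,6): rows([(p+(P-p)*i/5, M if i<5 else N)],0.1)
E
```

```text
[0.0, 0.0, 0.0, -0.7855, -0.59, 0.0675, 0.1]
[-0.0, 0.0, 0.0, -0.7856, -0.5901, 0.0675, 0.1]
[-0.0, -0.0, 0.0, -0.7855, -0.59, 0.0676, 0.1]
[-0.0, -0.0, 0.0, -0.7856, -0.59, 0.0675, 0.1]
[-0.0, -0.0, 0.0, -0.7855, -0.5901, 0.0675, 0.1]
[0.0, 0.0, 0.0, -0.1764, -0.9303, 0.1192, 0.1]
[0.0, 0.0, 0.0, -0.1763, -0.9303, 0.1192, 0.1]
[0.0, 0.0, 0.0, -0.1764, -0.9303, 0.1192, 0.1]
[0.0, 0.0, 0.0, -0.1764, -0.9302, 0.1192, 0.1]
[-0.0022, -0.0333, -0.033, -0.1764, -0.9303, 0.1192, 0.1]
```

Emit:
{"fn": "arm_command", "kwargs": {
  "rows": [0,0,0,-0.7855,-0.59,0.0675,0.1,0,0,0,-0.7855,-0.59,0.0675,0.1,0,0,0,-0.7855,-0.59,0.0675,0.1]
}}

```text
t: 0.4
ee_pos: [203.9, 541.8, 235.5]
orientation: [-0.392, -3.117, 0.005]
ft_force: [-0.4, -0.3, 0.8]
width: 67.4
grasp_force: 0.0
```

Emit:
{"fn": "arm_command", "kwargs": {
  "rows": [0,0,0,-0.7855,-0.59,0.0675,0.1,0,0,0,-0.7855,-0.59,0.0675,0.1,0,0,0,-0.7855,-0.59,0.0675,0.1]
}}

```text
t: 0.7
ee_pos: [252.9, 481.7, 230.5]
orientation: [-0.392, -3.117, 0.002]
ft_force: [0.5, 0.2, 0.3]
width: 49.3
grasp_force: 0.0
```

Emit:
{"fn": "arm_command", "kwargs": {
  "rows": [0,0,0,-0.7855,-0.59,0.0675,0.1,0,0,0,-0.7855,-0.59,0.0675,0.1,0,0,0,-0.7855,-0.59,0.0675,0.1]
}}

```text
t: 1.0
ee_pos: [302.1, 421.5, 225.3]
orientation: [-0.392, -3.117, 0.001]
ft_force: [0.4, -0.1, -0.3]
width: 48.3
grasp_force: 0.0
```

Emit:
{"fn": "arm_command", "kwargs": {
  "rows": [0,0,0,-0.7855,-0.59,0.0675,0.1,0,0,0,-0.7855,-0.59,0.0675,0.1,0,0,0,-0.7855,-0.59,0.0675,0.1]
}}

```text
t: 1.3
ee_pos: [351.5, 361.0, 220.0]
orientation: [0.392, 3.117, 0.0]
ft_force: [0.3, -0.1, -0.1]
width: 48.3
grasp_force: 0.0
```

Emit:
{"fn": "arm_command", "kwargs": {
  "rows": [0,0,0,-0.7855,-0.59,0.0675,0.1,0,0,0,-0.7855,-0.59,0.0675,0.1,0,0,0,-0.7855,-0.59,0.0675,0.1]
}}

```text
t: 1.6
ee_pos: [401.0, 300.3, 214.7]
orientation: [0.392, 3.117, 0.001]
ft_force: [-0.1, -1.1, 0.6]
width: 48.7
grasp_force: 0.0
```

Emit:
{"fn": "arm_command", "kwargs": {
  "rows": [0,0,0,-0.1764,-0.9303,0.1192,0.1,0,0,0,-0.1764,-0.9303,0.1192,0.1,0,0,0,-0.1764,-0.9303,0.1192,0.1]
}}

```text
t: 1.9
ee_pos: [394.0, 224.0, 204.8]
orientation: [-0.39, -3.116, 0.001]
ft_force: [0.2, 0.3, 0.3]
width: 48.0
grasp_force: 0.0
```

Emit:
{"fn": "arm_command", "kwargs": {
  "rows": [0,0,0,-0.1764,-0.9303,0.1192,0.1,0,0,0,-0.1764,-0.9303,0.1192,0.1,0,0,0,-0.1764,-0.9303,0.1192,0.1]
}}

```text
t: 2.2
ee_pos: [390.3, 148.9, 195.5]
orientation: [-0.39, -3.117, -0.0]
ft_force: [-0.6, 0.2, -0.9]
width: 48.1
grasp_force: 0.0
```

Emit:
{"fn": "arm_command", "kwargs": {
  "rows": [0,0,0,-0.1764,-0.9303,0.1192,0.1,0,0,0,-0.1764,-0.9303,0.1192,0.1,0,0,0,-0.1764,-0.9303,0.1192,0.1]
}}

```text
t: 2.5
ee_pos: [386.7, 73.4, 186.2]
orientation: [0.391, 3.117, 0.001]
ft_force: [-0.6, 0.3, -0.1]
width: 48.4
grasp_force: 0.0
```

Emit:
{"fn": "arm_command", "kwargs": {
  "rows": [0,0,0,-0.1764,-0.9303,0.1192,0.1,0,0,0,-0.1764,-0.9303,0.1192,0.1,0,0,0,-0.1764,-0.9303,0.1192,0.1]
}}

```text
t: 2.8
ee_pos: [382.9, -2.3, 176.7]
orientation: [0.391, 3.116, 0.001]
ft_force: [0.6, 1.2, -0.2]
width: 48.5
grasp_force: 0.0
```

Emit:
{"fn": "arm_command", "kwargs": {
  "rows": [-0.0022,-0.0333,-0.033,-0.1764,-0.9303,0.1192,0.1,-0.0022,-0.0333,-0.033,-0.1764,-0.9303,0.1192,0.1,-0.0022,-0.0333,-0.033,-0.1764,-0.9303,0.1192,0.1,-0.0022,-0.0333,-0.033,-0.1764,-0.9303,0.1192,0.1]
}}

```text
t: 3.2
ee_pos: [378.5, -77.1, 167.4]
orientation: [0.221, 3.028, -0.008]
ft_force: [1.0, 0.0, 1.1]
width: 48.3
grasp_force: 0.0
```

Run:
```python
from h import *
st()
look('top','top1')
rows([tool(-128,80,6)],0.1); rows([tool(-128,12,6)],0.1)
```

```text
t 3.2 F plate [1.  0.2 1.1] w 48.3
tip meas [-126.8    1.3  149.6] err [ 1.4  1.1 -0.4] tilt 6.1 q [-0.24  0.16  2.25  0.02  0.63 -1.68]
[0.0, -0.0, 0.0, 0.0914, -0.0001, 0.8702, 0.1]
[0.0, -0.0, 0.0, 0.0888, 0.0, 0.8454, 0.1]
```

View pics/top1.png

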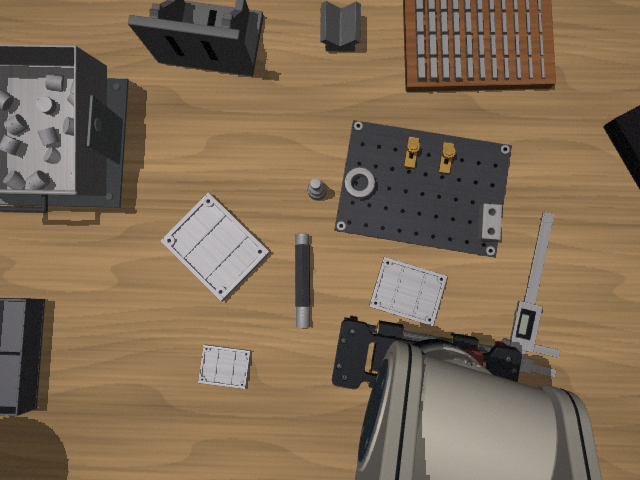

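The arm hovers in front of the cover, with the gripper body at about (430,350), square to the plate and the scene undisturbed. Next I lower it behind the cover.

Emit:
{"fn": "arm_command", "kwargs": {
  "rows": [0,0,0,0.0914,0,0.8702,0.1,0,0,0,0.0914,0,0.8702,0.1,0,0,0,0.0914,0,0.8702,0.1]
}}

```text
t: 3.55
ee_pos: [376.3, -76.1, 95.2]
orientation: [0.216, 3.034, -0.007]
ft_force: [-0.0, 0.2, 0.0]
width: 48.6
grasp_force: 0.0
```

Emit:
{"fn": "arm_command", "kwargs": {
  "rows": [0,0,0,0.045,0,0.42,0.1,0,0,0,0.0888,0,0.8454,0.1,0,0,0,0.0888,0,0.8454,0.1,0,0,0,0.0888,0,0.8454,0.1]
}}

```text
t: 3.95
ee_pos: [377.5, -77.2, 29.6]
orientation: [0.217, 3.03, -0.009]
ft_force: [0.5, 0.2, 0.1]
width: 48.2
grasp_force: 0.0
```

Run:
```python
from h import *
st()
rows([tool(-128,6,6)]*2,0.1)
rows([tool(x,6,6) for x in (-124,-120,-116,-112,-108)],0.1)
rows([tool(x,6,6) for x in (-104,-100,-96,-92,-88)],0.1)
```

```text
t 3.95 F plate [0.5 0.3 0.1] w 48.2
tip meas [-127.7    1.1   11.7] err [ 0.4  1.  -0.3] tilt 5.9 q [-0.24  0.51  2.31  0.06  0.22 -1.72]
[0.0, -0.0, 0.0, 0.0078, -0.0, 0.0746, 0.1]
[0.0, -0.0, 0.0, 0.0078, -0.0, 0.0746, 0.1]
[0.0, -0.0, 0.0, -0.0497, -0.0, 0.0052, 0.1]
[0.0, -0.0, 0.0, -0.0994, -0.0, 0.0104, 0.1]
[0.0, -0.0, 0.0, -0.1492, -0.0, 0.0156, 0.1]
[0.0, -0.0, 0.0, -0.1989, -0.0, 0.0209, 0.1]
[0.0, -0.0, 0.0, -0.2486, -0.0, 0.0261, 0.1]
[0.0, -0.0, 0.0, -0.0497, -0.0, 0.0052, 0.1]
[0.0, -0.0, 0.0, -0.0995, -0.0, 0.0104, 0.1]
[0.0, -0.0, 0.0, -0.1492, -0.0, 0.0157, 0.1]
[0.0, -0.0, 0.0, -0.1989, -0.0, 0.0209, 0.1]
[0.0, -0.0, 0.0, -0.2486, -0.0, 0.0261, 0.1]
```

Emit:
{"fn": "arm_command", "kwargs": {
  "rows": [0,0,0,0.0078,0,0.0746,0.1,0,0,0,0.0078,0,0.0746,0.1]
}}

```text
t: 4.15
ee_pos: [378.4, -77.9, 24.3]
orientation: [0.218, 3.026, -0.01]
ft_force: [0.3, -0.5, 0.2]
width: 48.2
grasp_force: 0.0
```

Emit:
{"fn": "arm_command", "kwargs": {
  "rows": [0,0,0,-0.0497,0,0.0052,0.1,0,0,0,-0.0994,0,0.0104,0.1,0,0,0,-0.1492,0,0.0156,0.1,0,0,0,-0.1989,0,0.0209,0.1,0,0,0,-0.2486,0,0.0261,0.1]
}}

```text
t: 4.65
ee_pos: [396.8, -80.7, 23.0]
orientation: [0.219, 3.03, -0.009]
ft_force: [-2.7, -1.2, 1.8]
width: 48.3
grasp_force: 0.9
```

Emit:
{"fn": "arm_command", "kwargs": {
  "rows": [0,0,0,-0.0497,0,0.0052,0.1,0,0,0,-0.0995,0,0.0104,0.1,0,0,0,-0.1492,0,0.0157,0.1,0,0,0,-0.1989,0,0.0209,0.1,0,0,0,-0.2486,0,0.0261,0.1]
}}

```text
t: 5.15
ee_pos: [417.2, -83.6, 22.9]
orientation: [0.218, 3.029, -0.009]
ft_force: [-0.7, 0.4, -0.4]
width: 48.2
grasp_force: 0.5
```

Run:
```python
from h import *
st()
im,d=look('top','top2')
o=ctrl.get_obs()
bgr=im[:,:,::-1]; cv2.imwrite('pics/crop2.png',cv2.resize(bgr[200:345,320:500],None,fx=4,fy=4))
for x in (-84,-81): rows([tool(x,6,6)],0.1)
```

```text
t 5.15 F plate [-0.8  0.3 -0.4] w 48.2
tip meas [-87.6   0.4   5.1] err [ 0.5  0.3 -0.9] tilt 6.0 q [-0.23  0.55  2.23  0.04  0.26 -1.7 ]
[0.0, -0.0, 0.0, -0.0498, -0.0, 0.0052, 0.1]
[0.0, -0.0, 0.0, -0.0373, -0.0001, 0.0039, 0.1]
```

View pics/crop2.png

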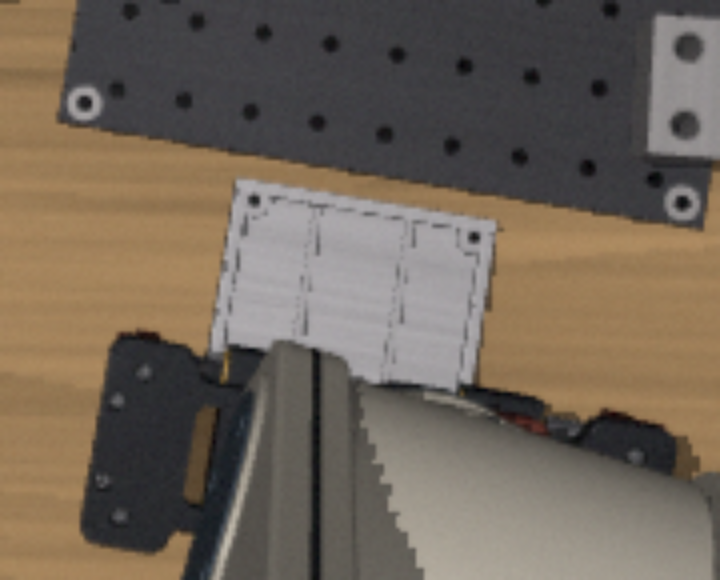

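The cover is now parallel to the plate, its far side at crop y 180–220, about 10 mm short of the edge. I keep pushing to contact.

Emit:
{"fn": "arm_command", "kwargs": {
  "rows": [0,0,0,-0.0498,0,0.0052,0.1,0,0,0,-0.0498,0,0.0052,0.1]
}}

```text
t: 5.4
ee_pos: [421.3, -84.2, 23.0]
orientation: [0.218, 3.028, -0.009]
ft_force: [-1.2, 0.7, -0.2]
width: 48.3
grasp_force: 0.2
```

Emit:
{"fn": "arm_command", "kwargs": {
  "rows": [0,0,0,-0.0373,0,0.0039,0.1,0,0,0,-0.0373,0,0.0039,0.1]
}}

```text
t: 5.6
ee_pos: [424.1, -84.6, 23.1]
orientation: [0.218, 3.029, -0.009]
ft_force: [-1.2, -0.1, -0.7]
width: 47.9
grasp_force: 0.5
```

Emit:
{"fn": "arm_command", "kwargs": {
  "rows": [0,0,0,-0.025,0,0.0026,0.1,0,0,0,-0.025,0,0.0026,0.1]
}}

```text
t: 5.8
ee_pos: [426.0, -84.9, 23.0]
orientation: [0.218, 3.029, -0.009]
ft_force: [-0.9, 0.3, 0.2]
width: 48.1
grasp_force: 0.5
```

Emit:
{"fn": "arm_command", "kwargs": {
  "rows": [0,0,0,-0.0125,0,0.0013,0.1,0,0,0,-0.0125,0,0.0013,0.1]
}}

```text
t: 6.0
ee_pos: [426.9, -85.0, 23.0]
orientation: [0.219, 3.029, -0.009]
ft_force: [-0.5, 0.7, -0.8]
width: 48.6
grasp_force: 0.5
```

Emit:
{"fn": "arm_command", "kwargs": {
  "rows": [0,0,0,-0.0125,0,0.0013,0.1,0,0,0,-0.0125,0,0.0013,0.1]
}}

```text
t: 6.2
ee_pos: [427.3, -85.1, 23.0]
orientation: [0.219, 3.03, -0.009]
ft_force: [-2.6, 0.3, 1.5]
width: 48.6
grasp_force: 1.4
```

Run:
```python
from h import *
rows([tool(-77,6,6)],0.1)
st()
```

```text
[0.0, -0.0, 0.0, -0.0497, 0.0, 0.0053, 0.1]
t 6.2 F plate [-2.6 -0.1  1.5] w 48.6
tip meas [-77.3   0.3   5.1] err [-0.3  0.4 -0.9] tilt 6.0 q [-0.23  0.56  2.2   0.04  0.28 -1.69]
```

```bash
cat >> h.py <<'E'
def arc(th,r=73.3,x0=-1.7,z0=6.9):
    t=np.radians(th); return tool(x0-r*np.cos(t),z0+r*np.sin(t),6-.25*th)
def swing(a,b,n=5,**k): rows([arc(t,**k) for t in np.linspace(a,b,n+1)[1:]],0.1)
E
python3 - <<'E'
from h import *
# state: last typed moves reached -77 ; press
rows([tool(-76,6.5,6),tool(-75,6.9,6),tool(-75,6.9,6)],0.1)
swing(0,8)
E
```

```text
[0.0, -0.0, 0.0, -0.0131, 0.0, -0.005, 0.1]
[0.0, -0.0, 0.0, -0.026, 0.0, -0.0086, 0.1]
[0.0, -0.0, 0.0, -0.026, 0.0, -0.0086, 0.1]
[0.0, 0.0022, 0.0, -0.0047, 0.0, -0.0263, 0.1]
[0.0, 0.0044, 0.0, -0.0101, 0.0, -0.0525, 0.1]
[0.0, 0.0066, 0.0, -0.0162, 0.0, -0.0785, 0.1]
[0.0, 0.0089, 0.0, -0.0231, 0.0, -0.1044, 0.1]
[0.0, 0.0111, 0.0, -0.0306, 0.0, -0.1301, 0.1]
```

Emit:
{"fn": "arm_command", "kwargs": {
  "rows": [0,0,0,-0.0131,0,-0.005,0.1,0,0,0,-0.026,0,-0.0086,0.1,0,0,0,-0.026,0,-0.0086,0.1]
}}

```text
t: 6.5
ee_pos: [427.5, -85.0, 23.4]
orientation: [0.219, 3.034, -0.008]
ft_force: [-6.0, -1.7, -0.3]
width: 48.2
grasp_force: 3.1
```

Emit:
{"fn": "arm_command", "kwargs": {
  "rows": [0,0.0022,0,-0.0047,0,-0.0263,0.1,0,0.0044,0,-0.0101,0,-0.0525,0.1,0,0.0066,0,-0.0162,0,-0.0785,0.1,0,0.0089,0,-0.0231,0,-0.1044,0.1,0,0.0111,0,-0.0306,0,-0.1301,0.1]
}}

```text
t: 7.0
ee_pos: [428.9, -85.2, 34.1]
orientation: [0.221, 3.068, -0.005]
ft_force: [-6.3, 0.3, -0.1]
width: 48.3
grasp_force: 2.9
```

Run:
```python
from h import *
st()
im,d=look('side','side2'); cv2.imwrite('pics/side2c.png',cv2.resize(im[150:330,230:470,::-1],None,fx=3,fy=3))
swing(8,18)
```

```text
t 7.0 F plate [-6.2 -0.6 -0.1] w 48.3
tip meas [-76.4   0.4  15.8] err [-2.   0.7 -1.3] tilt 3.7 q [-0.23  0.53  2.18  0.02  0.37 -1.67]
[0.0, 0.0028, 0.0, -0.0092, 0.0, -0.0323, 0.1]
[0.0, 0.0055, 0.0, -0.0196, 0.0, -0.0642, 0.1]
[0.0, 0.0083, 0.0, -0.031, 0.0001, -0.0959, 0.1]
[0.0, 0.0111, 0.0, -0.0436, 0.0001, -0.1271, 0.1]
[0.0, 0.0139, 0.0, -0.0571, 0.0001, -0.158, 0.1]
```

View pics/side2c.png

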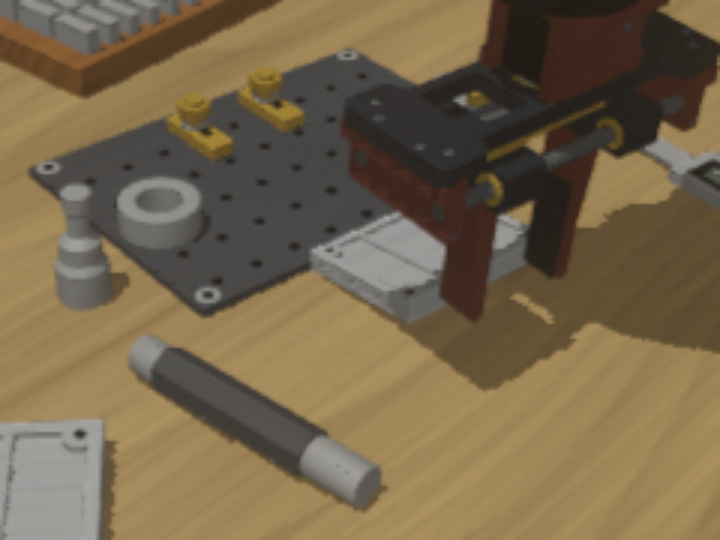

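The side view shows both fingertips on the cover's near side at (470,300) and (555,265), with the cover starting to lift. The tip is at z = 16 and still pressing with 6 N, so I carry on along the arc.

Emit:
{"fn": "arm_command", "kwargs": {
  "rows": [0,0.0028,0,-0.0092,0,-0.0323,0.1,0,0.0055,0,-0.0196,0,-0.0642,0.1,0,0.0083,0,-0.031,0,-0.0959,0.1,0,0.0111,0,-0.0436,0,-0.1271,0.1,0,0.0139,0,-0.0571,0,-0.158,0.1]
}}

```text
t: 7.55
ee_pos: [432.6, -85.8, 47.1]
orientation: [0.224, 3.112, 0.0]
ft_force: [-6.5, 0.7, 1.5]
width: 48.5
grasp_force: 3.0
```

Run:
```python
from h import *
st()
swing(18,28)
```

```text
t 7.55 F plate [-6.5 -0.3  1.5] w 48.5
tip meas [-73.5   0.4  28.3] err [-1.9  0.6 -1.2] tilt 1.2 q [-0.23  0.51  2.14  0.01  0.46 -1.66]
[0.0, 0.0027, 0.0, -0.0133, -0.0, -0.031, 0.1]
[0.0, 0.0055, 0.0, -0.0276, -0.0, -0.0616, 0.1]
[0.0, 0.0083, 0.0, -0.043, -0.0, -0.0918, 0.1]
[0.0, 0.0111, 0.0, -0.0594, -0.0, -0.1214, 0.1]
[0.0, 0.0139, 0.0, -0.0767, -0.0, -0.1506, 0.1]
```

Emit:
{"fn": "arm_command", "kwargs": {
  "rows": [0,0.0027,0,-0.0133,0,-0.031,0.1,0,0.0055,0,-0.0276,0,-0.0616,0.1,0,0.0083,0,-0.043,0,-0.0918,0.1,0,0.0111,0,-0.0594,0,-0.1214,0.1,0,0.0139,0,-0.0767,0,-0.1506,0.1]
}}

```text
t: 8.05
ee_pos: [438.3, -86.6, 59.4]
orientation: [-0.224, -3.112, -0.005]
ft_force: [-7.7, 1.0, 1.9]
width: 48.4
grasp_force: 3.5
```

Run:
```python
from h import *
st()
swing(28,38)
```

```text
t 8.05 F plate [-7.7 -0.1  1.9] w 48.4
tip meas [-68.5   0.4  40.2] err [-2.   0.6 -1.1] tilt -1.3 q [-0.22  0.5   2.1  -0.    0.56 -1.65]
[0.0, 0.0027, 0.0, -0.0171, -0.0, -0.0293, 0.1]
[0.0, 0.0055, 0.0, -0.0352, -0.0, -0.058, 0.1]
[0.0, 0.0083, 0.0, -0.0542, -0.0, -0.0862, 0.1]
[0.0, 0.0111, 0.0, -0.0742, -0.0, -0.1138, 0.1]
[0.0, 0.0138, 0.0, -0.0951, -0.0, -0.1406, 0.1]
```

Emit:
{"fn": "arm_command", "kwargs": {
  "rows": [0,0.0027,0,-0.0171,0,-0.0293,0.1,0,0.0055,0,-0.0352,0,-0.058,0.1,0,0.0083,0,-0.0542,0,-0.0862,0.1,0,0.0111,0,-0.0742,0,-0.1138,0.1,0,0.0138,0,-0.0951,0,-0.1406,0.1]
}}

```text
t: 8.55
ee_pos: [446.0, -87.8, 70.6]
orientation: [-0.221, -3.068, -0.01]
ft_force: [-6.9, 1.3, 3.7]
width: 48.4
grasp_force: 4.2
```

Run:
```python
from h import *
st()
im,d=look('side','side3'); cv2.imwrite('pics/side3c.png',cv2.resize(im[150:330,230:470,::-1],None,fx=3,fy=3))
swing(38,48)
swing(48,58)
```

```text
t 8.55 F plate [-7.   0.3  3.7] w 48.4
tip meas [-61.6   0.4  51. ] err [-2.   0.6 -1. ] tilt -3.8 q [-0.22  0.5   2.06 -0.01  0.65 -1.64]
[0.0, 0.0028, 0.0, -0.0207, -0.0, -0.0272, 0.1]
[0.0, 0.0056, 0.0, -0.0422, -0.0, -0.0536, 0.1]
[0.0, 0.0084, 0.0, -0.0647, -0.0001, -0.0793, 0.1]
[0.0, 0.0112, 0.0, -0.088, -0.0001, -0.1043, 0.1]
[0.0, 0.0139, 0.0, -0.1121, -0.0001, -0.1285, 0.1]
[0.0, 0.0028, 0.0, -0.0239, 0.0, -0.0245, 0.1]
[0.0, 0.0056, 0.0, -0.0486, 0.0, -0.0481, 0.1]
[0.0, 0.0084, 0.0, -0.0741, 0.0, -0.071, 0.1]
[0.0, 0.0111, 0.0, -0.1003, 0.0, -0.093, 0.1]
[0.0, 0.0139, 0.0, -0.1273, 0.0, -0.1141, 0.1]
```

View pics/side3c.png

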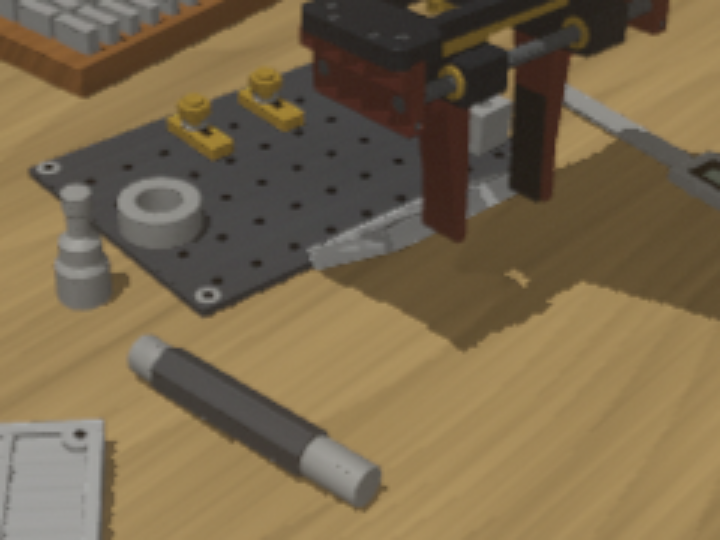

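The cover is tipped to about 37°, its far side on the plate's edge from (315,255) rightwards and both fingertips on its raised side. It is holding well.

Emit:
{"fn": "arm_command", "kwargs": {
  "rows": [0,0.0028,0,-0.0207,0,-0.0272,0.1,0,0.0056,0,-0.0422,0,-0.0536,0.1,0,0.0084,0,-0.0647,0,-0.0793,0.1,0,0.0112,0,-0.088,0,-0.1043,0.1,0,0.0139,0,-0.1121,0,-0.1285,0.1]
}}

```text
t: 9.1
ee_pos: [455.4, -89.2, 80.5]
orientation: [-0.218, -3.025, -0.014]
ft_force: [-7.7, -0.0, 7.2]
width: 48.5
grasp_force: 5.5
```

Emit:
{"fn": "arm_command", "kwargs": {
  "rows": [0,0.0028,0,-0.0239,0,-0.0245,0.1,0,0.0056,0,-0.0486,0,-0.0481,0.1,0,0.0084,0,-0.0741,0,-0.071,0.1,0,0.0111,0,-0.1003,0,-0.093,0.1,0,0.0139,0,-0.1273,0,-0.1141,0.1]
}}

```text
t: 9.6
ee_pos: [466.6, -90.8, 89.0]
orientation: [-0.215, -2.982, -0.019]
ft_force: [-9.6, 1.2, 12.1]
width: 48.1
grasp_force: 7.3
```

Run:
```python
from h import *
st()
swing(58,68)
swing(68,78)
```

```text
t 9.6 F plate [-9.6 -0.2 12.1] w 48.1
tip meas [-42.5   0.3  68.7] err [-1.8  0.6 -0.4] tilt -8.8 q [-0.21  0.51  1.95 -0.01  0.83 -1.63]
[0.0, 0.0028, 0.0, -0.0268, 0.0, -0.0215, 0.1]
[0.0, 0.0056, 0.0, -0.0542, 0.0, -0.042, 0.1]
[0.0, 0.0084, 0.0, -0.0824, 0.0, -0.0616, 0.1]
[0.0, 0.0111, 0.0, -0.1111, 0.0, -0.0803, 0.1]
[0.0, 0.0139, 0.0, -0.1405, 0.0, -0.098, 0.1]
[0.0, 0.0028, 0.0, -0.0292, 0.0, -0.018, 0.1]
[0.0, 0.0056, 0.0, -0.059, 0.0, -0.0351, 0.1]
[0.0, 0.0083, 0.0, -0.0893, 0.0, -0.0511, 0.1]
[0.0, 0.0111, 0.0, -0.1202, 0.0, -0.0662, 0.1]
[0.0, 0.0139, 0.0, -0.1515, 0.0, -0.0802, 0.1]
```

Run:
```python
from h import *
save(*arc(58))
rows([arc(t,r=r) for t,r in zip((60,62,64,66,68),(73.6,73.9,74.2,74.4,74.6))],.1)
rows([arc(t,r=r) for t,r in zip((70,72,74,76,78),(74.7,74.8,74.9,74.9,75))],.1)
```

```text
[-0.0, 0.0028, 0.0, -0.0244, -0.0, -0.0244, 0.1]
[-0.0, 0.0056, 0.0, -0.0498, -0.0, -0.048, 0.1]
[-0.0, 0.0083, 0.0, -0.076, -0.0, -0.0708, 0.1]
[-0.0, 0.0111, 0.0, -0.1037, -0.0, -0.0918, 0.1]
[-0.0, 0.0139, 0.0, -0.1323, -0.0, -0.112, 0.1]
[-0.0, 0.0028, 0.0, -0.029, -0.0, -0.0194, 0.1]
[-0.0, 0.0055, 0.0, -0.0587, -0.0, -0.0378, 0.1]
[-0.0, 0.0083, 0.0, -0.089, -0.0, -0.0553, 0.1]
[-0.0, 0.0111, 0.0, -0.1205, -0.0, -0.0707, 0.1]
[-0.0, 0.0139, 0.0, -0.152, -0.0, -0.0861, 0.1]
```

Emit:
{"fn": "arm_command", "kwargs": {
  "rows": [0,0.0028,0,-0.0244,0,-0.0244,0.1,0,0.0056,0,-0.0498,0,-0.048,0.1,0,0.0083,0,-0.076,0,-0.0708,0.1,0,0.0111,0,-0.1037,0,-0.0918,0.1,0,0.0139,0,-0.1323,0,-0.112,0.1]
}}

```text
t: 10.1
ee_pos: [480.2, -92.8, 96.5]
orientation: [-0.212, -2.942, -0.023]
ft_force: [-3.2, -0.4, 7.1]
width: 48.3
grasp_force: 3.9
```

Emit:
{"fn": "arm_command", "kwargs": {
  "rows": [0,0.0028,0,-0.029,0,-0.0194,0.1,0,0.0055,0,-0.0587,0,-0.0378,0.1,0,0.0083,0,-0.089,0,-0.0553,0.1,0,0.0111,0,-0.1205,0,-0.0707,0.1,0,0.0139,0,-0.152,0,-0.0861,0.1]
}}

```text
t: 10.6
ee_pos: [494.2, -94.8, 101.0]
orientation: [-0.209, -2.901, -0.027]
ft_force: [-1.5, -0.2, 6.4]
width: 48.3
grasp_force: 3.0
```

Run:
```python
from h import *
st()
rows([arc(t,r=75) for t in (80,82,84,86,88)],.1)
```

```text
t 10.6 F plate [-1.5 -0.4  6.4] w 48.3
tip meas [-16.3   0.3  80.2] err [ 1.   0.1 -0.1] tilt -13.4 q [-0.21  0.55  1.84 -0.02  0.98 -1.62]
[-0.0, 0.0028, 0.0, -0.0319, -0.0, -0.0147, 0.1]
[-0.0, 0.0055, 0.0, -0.0642, -0.0, -0.0283, 0.1]
[-0.0, 0.0083, 0.0, -0.0969, -0.0, -0.0408, 0.1]
[-0.0, 0.0111, 0.0, -0.1301, -0.0, -0.0522, 0.1]
[-0.0, 0.0139, 0.0, -0.1635, -0.0, -0.0625, 0.1]
```

Emit:
{"fn": "arm_command", "kwargs": {
  "rows": [0,0.0028,0,-0.0319,0,-0.0147,0.1,0,0.0055,0,-0.0642,0,-0.0283,0.1,0,0.0083,0,-0.0969,0,-0.0408,0.1,0,0.0111,0,-0.1301,0,-0.0522,0.1,0,0.0139,0,-0.1635,0,-0.0625,0.1]
}}

```text
t: 11.1
ee_pos: [508.5, -96.9, 102.9]
orientation: [-0.206, -2.858, -0.031]
ft_force: [-0.2, 0.7, 6.7]
width: 47.9
grasp_force: 3.2
```

Run:
```python
from h import *
st()
rows([arc(t,r=75) for t in (90,92,94,96,98)],.1)
```

```text
t 11.1 F plate [-0.3  0.7  6.7] w 47.9
tip meas [-2.8  0.3 81.9] err [1.5 0.1 0.1] tilt -15.8 q [-0.2   0.59  1.78 -0.02  1.06 -1.62]
[-0.0, 0.0027, 0.0, -0.0334, -0.0, -0.0106, 0.1]
[-0.0, 0.0055, 0.0, -0.0671, -0.0, -0.0202, 0.1]
[-0.0, 0.0083, 0.0, -0.1011, -0.0, -0.0286, 0.1]
[-0.0, 0.0111, 0.0, -0.1353, -0.0, -0.0359, 0.1]
[-0.0, 0.0139, 0.0, -0.1697, -0.0, -0.042, 0.1]
```

Emit:
{"fn": "arm_command", "kwargs": {
  "rows": [0,0.0027,0,-0.0334,0,-0.0106,0.1,0,0.0055,0,-0.0671,0,-0.0202,0.1,0,0.0083,0,-0.1011,0,-0.0286,0.1,0,0.0111,0,-0.1353,0,-0.0359,0.1,0,0.0139,0,-0.1697,0,-0.042,0.1]
}}

```text
t: 11.6
ee_pos: [523.1, -99.0, 103.1]
orientation: [-0.203, -2.816, -0.035]
ft_force: [0.8, 0.1, 11.2]
width: 48.3
grasp_force: 5.8
```

Run:
```python
from h import *
st()
im,d=look('side','side4'); cv2.imwrite('pics/side4c.png',cv2.resize(im[130:310,230:470,::-1],None,fx=3,fy=3))
rows([arc(t,r=75) for t in (100,102,104,106,108)],.1)
```

```text
t 11.6 F plate [ 0.8  0.2 11.2] w 48.3
tip meas [11.1  0.3 81.9] err [ 2.3 -0.1  0.7] tilt -18.3 q [-0.2   0.62  1.72 -0.02  1.12 -1.62]
[-0.0, 0.0027, 0.0, -0.0344, -0.0, -0.0065, 0.1]
[-0.0, 0.0055, 0.0, -0.0689, -0.0, -0.0118, 0.1]
[-0.0, 0.0083, 0.0, -0.1036, -0.0, -0.016, 0.1]
[-0.0, 0.0111, 0.0, -0.1384, -0.0, -0.019, 0.1]
[-0.0, 0.0138, 0.0, -0.1732, -0.0, -0.0209, 0.1]
```

View pics/side4c.png

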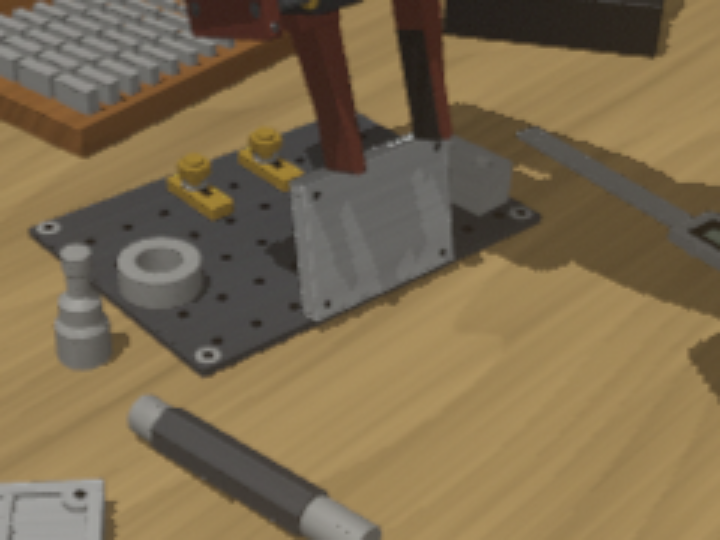

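The cover is just past upright, its lower side standing on the plate's front edge from (315,315) to (450,260), with the tips on its top side. I ease the pressure and continue forward.

Run:
```python
from h import *
save(*arc(98,r=75))
rows([arc(t,r=75.8) for t in (100,102,104,106,108)],.1)
```

```text
[-0.0, 0.0028, 0.0, -0.0329, -0.0, -0.0164, 0.1]
[-0.0, 0.0056, 0.0, -0.0677, -0.0, -0.0218, 0.1]
[-0.0, 0.0083, 0.0, -0.1028, -0.0, -0.026, 0.1]
[-0.0, 0.0111, 0.0, -0.1379, -0.0, -0.029, 0.1]
[-0.0, 0.0139, 0.0, -0.1731, -0.0, -0.0309, 0.1]
```

Emit:
{"fn": "arm_command", "kwargs": {
  "rows": [0,0.0028,0,-0.0329,0,-0.0164,0.1,0,0.0056,0,-0.0677,0,-0.0218,0.1,0,0.0083,0,-0.1028,0,-0.026,0.1,0,0.0111,0,-0.1379,0,-0.029,0.1,0,0.0139,0,-0.1731,0,-0.0309,0.1]
}}

```text
t: 12.15
ee_pos: [537.5, -101.2, 101.2]
orientation: [-0.2, -2.774, -0.038]
ft_force: [2.7, 0.1, 10.6]
width: 48.2
grasp_force: 5.6
```

Run:
```python
from h import *
st()
im,d=look('side','side5'); cv2.imwrite('pics/side5c.png',cv2.resize(im[130:310,230:470,::-1],None,fx=3,fy=3))
```

```text
t 12.15 F plate [ 2.6  0.5 10.6] w 48.2
tip meas [24.8  0.3 79.9] err [ 2.9 -0.2  0.9] tilt -20.7 q [-0.2   0.66  1.65 -0.02  1.19 -1.61]
```

View pics/side5c.png

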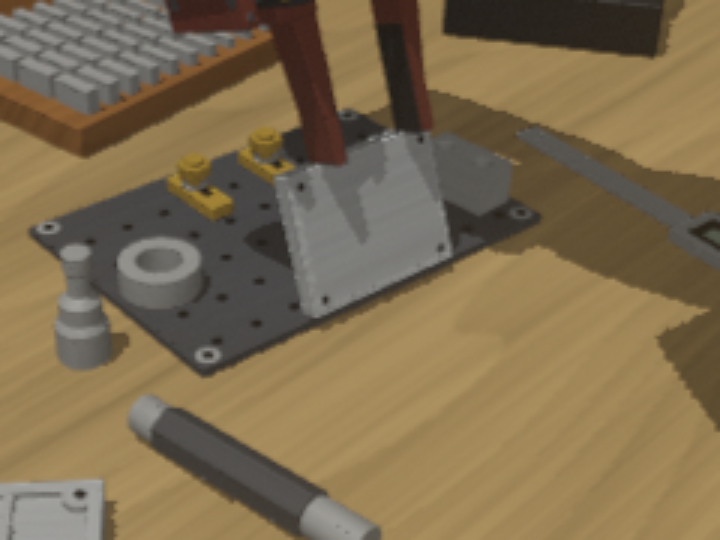

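The cover leans about 17° past upright and is held only by the fingertips' pressure, so backing off along the tool axis should let it fall onto the plate.

Emit:
{"fn": "arm_command", "kwargs": {
  "rows": [0,0,0,0,0,-0.4,0.1,0,0,0,0,0,-0.4,0.1,0,0,0,0,0,-0.4,0.1,0,0,0,0,0,-0.4,0.1]
}}

```text
t: 12.6
ee_pos: [545.5, -102.3, 128.7]
orientation: [-0.199, -2.768, -0.039]
ft_force: [0.2, -0.3, -0.3]
width: 48.6
grasp_force: 0.0
```

Run:
```python
from h import *
p,M=load(); save(p-32*M[:,2],M); st()
im,d=look('side','side6'); cv2.imwrite('pics/side6c.png',cv2.resize(im[130:310,230:470,::-1],None,fx=3,fy=3))
rows([tool(0,110,-10)],.1); rows([tool(-45,110,0)],.1)
```

```text
t 12.6 F plate [ 0.2 -0.3 -0.3] w 48.6
tip meas [ 32.7   0.2 107.4] err [-0.5  0.3 -1.5] tilt -21.0 q [-0.2   0.63  1.62 -0.02  1.25 -1.62]
[-0.0, -0.0611, 0.0, 0.4355, 0.0, 0.1637, 0.1]
[-0.0, -0.0556, 0.0, 0.5933, 0.0, 0.123, 0.1]
```

View pics/side6c.png

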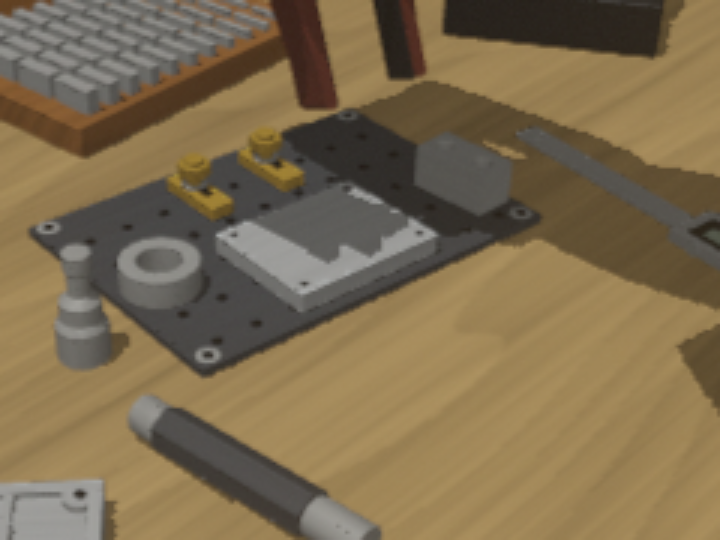

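The cover lies recessed side down on the plate, roughly square, at crop (325,245). I retreat behind it.

Emit:
{"fn": "arm_command", "kwargs": {
  "rows": [0,-0.0611,0,0.4355,0,0.1637,0.1,0,-0.0611,0,0.4355,0,0.1637,0.1,0,-0.0611,0,0.4355,0,0.1637,0.1]
}}

```text
t: 12.95
ee_pos: [505.6, -96.4, 128.6]
orientation: [-0.213, -2.956, -0.022]
ft_force: [1.7, -0.6, 0.0]
width: 48.1
grasp_force: 0.0
```

Emit:
{"fn": "arm_command", "kwargs": {
  "rows": [0,-0.0556,0,0.5933,0,0.123,0.1,0,-0.0556,0,0.5933,0,0.123,0.1,0,-0.0556,0,0.5933,0,0.123,0.1,0,-0.0556,0,0.5933,0,0.123,0.1]
}}

```text
t: 13.35
ee_pos: [464.0, -90.8, 129.0]
orientation: [0.226, 3.131, 0.002]
ft_force: [0.7, -1.4, 1.0]
width: 48.4
grasp_force: 0.0
```

```bash
cat >> h.py <<'E'
def cover(tag):
    im,d=look('top',tag); hsv=cv2.cvtColor(im,cv2.COLOR_RGB2HSV); roi=np.zeros(im.shape[:2],np.uint8)
    poly=[]
    p=ctrl.camera_params('top'); K=p['camera_matrix']; T=np.array(p['world_to_cam'])
    for x,y in ((-12,-75),(-12,70),(112,70),(112,-75)):
        c=T@np.r_[F+x*ex+y*ey+18*ez,1]; c=K@c[:3]; poly.append((c[:2]/c[2]).astype(int))
    cv2.fillPoly(roi,[np.array(poly)],1)
    m=((hsv[:,:,1]<40)&(hsv[:,:,2]>95)&(roi>0)).astype(np.uint8)
    m=cv2.morphologyEx(cv2.morphologyEx(m,cv2.MORPH_CLOSE,np.ones((5,5),np.uint8)),cv2.MORPH_OPEN,np.ones((5,5),np.uint8))
    r,_=rect(m,'top',18); c=np.r_[r[0],0]-F
    b=cv2.boxPoints(r); b=np.c_[b,np.zeros(4)]-F
    print('cover centre plate',round(ex@c,1),round(ey@c,1),'size',np.round(r[1],1),'corners',np.round(np.c_[b@ex,b@ey],1).tolist())
    return im
E
python3 - <<'E'
from h import *
st()
cover('top7')
rows([tool(-45,45,0)],.1); rows([tool(-25,10,0)],.1)
E
```

```text
t 13.35 F plate [ 0.9 -1.3  1. ] w 48.4
tip meas [-42.1  -0.  110.1] err [ 2.8 -0.5  0. ] tilt 0.2 q [-0.22  0.38  2.04  0.    0.72 -1.65]
cover centre plate 39.1 -11.1 size [127.6 101.9] corners [[-11.8, -74.9], [90.1, -74.8], [90.0, 52.8], [-11.9, 52.7]]
[0.0, 0.0, 0.0, 0.0, 0.0, 0.8125, 0.1]
[0.0, 0.0, 0.0, -0.2499, 0.0, 0.4375, 0.1]
```

```bash
cat > dm.py <<'E'
from h import *
def cov(tag):
    d=np.load(f'pics/{tag}.npy'); p=ctrl.camera_params('top'); K=p['camera_matrix']; T=np.array(p['world_to_cam'])
    v,u=np.mgrid[:480,:640]; r=np.stack([(u-K[0,2])/K[0,0],(v-K[1,2])/K[1,1],np.ones_like(u)],-1)*d[...,None]
    w=(r-T[:3,3])@T[:3,:3]-F; x,y,z=w@ex,w@ey,w[...,2]
    m=((z>11.5)&(z<25)&(x>-15)&(x<108)&(abs(y)<72)).astype(np.uint8)
    m=cv2.morphologyEx(m,cv2.MORPH_OPEN,np.ones((7,7),np.uint8))
    q=np.c_[x[m>0],y[m>0]]; rr,c=rect(m,'top',18)
    b=np.c_[cv2.boxPoints(rr),np.zeros(4)]-F
    print('z',round(float(np.median(z[m>0])),1),'size',np.round(rr[1],1),'corners',np.round(np.c_[b@ex,b@ey],1).tolist(), 'centre',np.round((b@ex).mean(),1),np.round((b@ey).mean(),1))
if __name__=='__main__':
    import sys; cov(sys.argv[1])
E
python3 dm.py top7
python3 - <<'E'
import cv2; im=cv2.imread('pics/top7.png'); cv2.imwrite('pics/c7.png',cv2.resize(im[110:280,320:520],None,fx=3.5,fy=3.5))
E
```

```text
z 17.4 size [28.5 76.3] corners [[7.0, 24.5], [83.2, 24.3], [83.3, 52.8], [7.1, 53.1]] centre 45.1 38.7
```

View pics/c7.png

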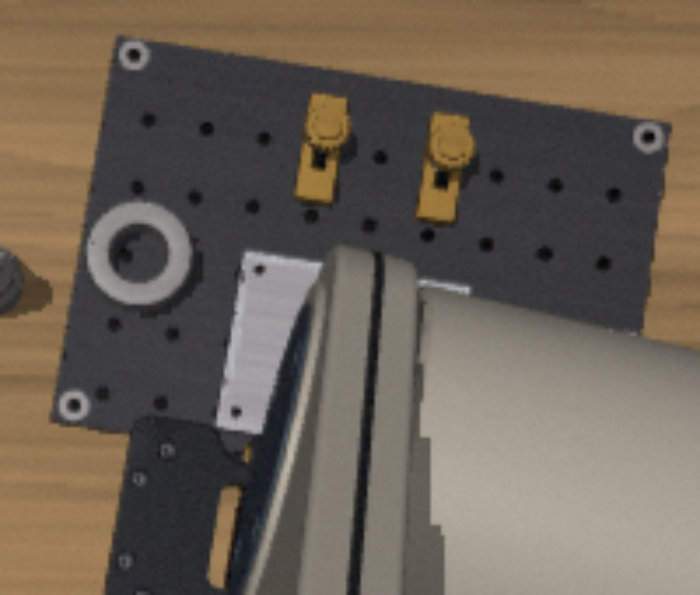

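The cover is parallel to the plate, x' 7–83 and left edge at y' = 53, so it sits about 5 mm left of centre (stops at crop (315,203) and (437,220)). Pushing slightly diagonally will centre it; a 10° angle is well inside the friction cone.

Run:
```python
from h import *
rows([tool(x,10,0) for x in (-18,-11,-5,0,2)],.1)
rows([tool(5+t*9,10,0,-t*1.9) for t in (0,.25,.5,.75,1)],.1)
rows([tool(14+t*13,10,0,-1.9-2.9*t) for t in (.2,.4,.6,.8,1)],.1)
```

```text
[0.0, 0.0, 0.0, -0.0875, 0.0, 0.0, 0.1]
[0.0, 0.0, 0.0, -0.175, 0.0, 0.0, 0.1]
[0.0, 0.0, 0.0, -0.25, 0.0, 0.0001, 0.1]
[0.0, 0.0, 0.0, -0.3125, 0.0, 0.0001, 0.1]
[0.0, 0.0, 0.0, -0.3375, 0.0, 0.0001, 0.1]
[0.0, 0.0, 0.0, -0.0375, 0.0, -0.0, 0.1]
[0.0, 0.0, 0.0, -0.0657, -0.0059, -0.0, 0.1]
[0.0, 0.0, 0.0, -0.0938, -0.0119, -0.0, 0.1]
[0.0, 0.0, 0.0, -0.1219, -0.0178, -0.0, 0.1]
[0.0, 0.0, 0.0, -0.15, -0.0237, -0.0, 0.1]
[0.0, 0.0, 0.0, -0.0325, -0.0073, -0.0, 0.1]
[0.0, 0.0, 0.0, -0.065, -0.0145, -0.0, 0.1]
[0.0, 0.0, 0.0, -0.0975, -0.0218, -0.0, 0.1]
[0.0, 0.0, 0.0, -0.13, -0.029, -0.0, 0.1]
[0.0, 0.0, 0.0, -0.1625, -0.0363, -0.0, 0.1]
```

Emit:
{"fn": "arm_command", "kwargs": {
  "rows": [0,0,0,0,0,0.8125,0.1,0,0,0,0,0,0.8125,0.1,0,0,0,0,0,0.8125,0.1]
}}

```text
t: 13.7
ee_pos: [462.3, -90.2, 61.4]
orientation: [-0.226, -3.131, -0.003]
ft_force: [0.2, -0.2, 0.2]
width: 48.0
grasp_force: 0.0
```

Emit:
{"fn": "arm_command", "kwargs": {
  "rows": [0,0,0,-0.2499,0,0.4375,0.1,0,0,0,-0.2499,0,0.4375,0.1,0,0,0,-0.2499,0,0.4375,0.1]
}}

```text
t: 14.0
ee_pos: [482.0, -93.0, 28.5]
orientation: [0.226, 3.133, 0.002]
ft_force: [-0.8, 0.1, -0.5]
width: 48.3
grasp_force: 0.0
```

Emit:
{"fn": "arm_command", "kwargs": {
  "rows": [0,0,0,-0.0875,0,0,0.1,0,0,0,-0.175,0,0,0.1,0,0,0,-0.25,0,0,0.1,0,0,0,-0.3125,0,0,0.1,0,0,0,-0.3375,0,0,0.1]
}}

```text
t: 14.5
ee_pos: [508.7, -96.9, 28.8]
orientation: [0.226, 3.132, 0.002]
ft_force: [1.2, 0.0, -0.0]
width: 48.5
grasp_force: 0.0
```

Emit:
{"fn": "arm_command", "kwargs": {
  "rows": [0,0,0,-0.0375,0,0,0.1,0,0,0,-0.0657,-0.0059,0,0.1,0,0,0,-0.0938,-0.0119,0,0.1,0,0,0,-0.1219,-0.0178,0,0.1,0,0,0,-0.15,-0.0237,0,0.1]
}}

```text
t: 15.0
ee_pos: [519.5, -100.4, 28.0]
orientation: [0.226, 3.133, 0.002]
ft_force: [-1.2, 0.6, -0.2]
width: 48.6
grasp_force: 0.4
```

```bash
python3 - <<'E'
from h import *
o=ctrl.get_obs(); C=o['ee_pos']-F+10*ex; print(ex@C,ey@C,C[2]-19,o['ft_force'])
look('top','top8')
E
python3 dm.py top8
```

```text
14.133050980838926 -1.648074692284453 9.047863636901251 [-1.21164643  0.59223297 -0.16447634]Traceback (most recent call last):
  File "dm.py", line 12, in <module>
    import sys; cov(sys.argv[1])
                ~~~^^^^^^^^^^^^^
  File "dm.py", line 8, in cov
    q=np.c_[x[m>0],y[m>0]]; rr,c=rect(m,'top',18)
                                 ~~~~^^^^^^^^^^^^
  File "h.py", line 11, in rect
    cs,_=cv2.findContours(mask,cv2.RETR_EXTERNAL,cv2.CHAIN_APPROX_NONE); c=max(cs,key=cv2.contourArea)[:,0]
                                                                           ~~~^^^^^^^^^^^^^^^^^^^^^^^^
ValueError: max() iterable argument is empty
```

The cover is hidden by the arm, so I continue by force and position; contact with the stops is expected with the tip near x' = 33–34.

Emit:
{"fn": "arm_command", "kwargs": {
  "rows": [0,0,0,-0.0325,-0.0073,0,0.1,0,0,0,-0.065,-0.0145,0,0.1,0,0,0,-0.0975,-0.0218,0,0.1,0,0,0,-0.13,-0.029,0,0.1,0,0,0,-0.1625,-0.0363,0,0.1]
}}

```text
t: 15.55
ee_pos: [532.1, -105.2, 28.2]
orientation: [0.226, 3.133, 0.002]
ft_force: [-1.6, 0.4, -1.0]
width: 48.3
grasp_force: 0.6
```

Emit:
{"fn": "arm_command", "kwargs": {
  "rows": [0,0,0,-0.0125,0,0,0.1,0,0,0,-0.025,0,0,0.1,0,0,0,-0.0375,0,0,0.1,0,0,0,-0.05,0,0,0.1,0,0,0,-0.05,0,0,0.1]
}}

```text
t: 16.05
ee_pos: [536.2, -105.7, 28.2]
orientation: [0.226, 3.132, 0.002]
ft_force: [-1.4, 0.3, 0.8]
width: 47.9
grasp_force: 0.4
```

Emit:
{"fn": "arm_command", "kwargs": {
  "rows": [0,0,0,-0.0125,0,0,0.1,0,0,0,-0.025,0,0,0.1,0,0,0,-0.025,0,0,0.1]
}}

```text
t: 16.35
ee_pos: [537.2, -105.8, 28.1]
orientation: [-0.226, -3.133, -0.003]
ft_force: [-3.6, 0.2, 4.0]
width: 48.5
grasp_force: 2.3
```

Run:
```python
from h import *
p,M=load(); save(p-6*M[:,0],M); st()
```

```text
t 16.35 F plate [-3.6 -0.3  4. ] w 48.5
tip meas [32.5 -4.4  9.1] err [-0.5  0.4 -0.9] tilt -0.1 q [-0.22  0.64  1.9   0.    0.6  -1.65]
```

Contact came at x' = 32.5 as expected. A firmer press will seat the cover, then I retreat and look.

Emit:
{"fn": "arm_command", "kwargs": {
  "rows": [0,0,0,-0.0125,0,0,0.1,0,0,0,-0.025,0,0,0.1,0,0,0,-0.035,0,0,0.1,0,0,0,-0.035,0,0,0.1,0,0,0,-0.035,0,0,0.1]
}}

```text
t: 16.85
ee_pos: [537.3, -105.8, 27.8]
orientation: [-0.225, -3.127, -0.003]
ft_force: [-11.3, 0.9, 9.8]
width: 48.2
grasp_force: 5.7
```

Emit:
{"fn": "arm_command", "kwargs": {
  "rows": [0,0,0,0.1,0,0,0.1,0,0,0,0.3,0,0,0.1,0,0,0,0.3,0,0,0.1]
}}

```text
t: 17.15
ee_pos: [515.6, -102.7, 28.0]
orientation: [-0.226, -3.133, -0.002]
ft_force: [0.1, 1.4, -1.2]
width: 48.6
grasp_force: 0.0
```

Emit:
{"fn": "arm_command", "kwargs": {
  "rows": [0,0,0,0.3,0,-0.9,0.1,0,0,0,0.3,0,-0.9,0.1,0,0,0,0.3,0,-0.9,0.1]
}}

```text
t: 17.45
ee_pos: [495.1, -100.0, 102.8]
orientation: [0.226, 3.127, 0.001]
ft_force: [-0.1, 0.3, -0.7]
width: 48.4
grasp_force: 0.0
```

Emit:
{"fn": "arm_command", "kwargs": {
  "rows": [0,0,0,0.4,0.9,-0.9,0.1,0,0,0,0.4,0.9,-0.9,0.1,0,0,0,0.4,0.9,-0.9,0.1]
}}

```text
t: 17.75
ee_pos: [473.3, -21.7, 174.8]
orientation: [0.223, 3.128, 0.003]
ft_force: [0.4, -0.1, 0.6]
width: 48.2
grasp_force: 0.0
```

Emit:
{"fn": "arm_command", "kwargs": {
  "rows": [0,0,0,0.3,0.9,0,0.1,0,0,0,0.3,0.9,0,0.1,0,0,0,0.3,0.9,0,0.1]
}}

```text
t: 18.05
ee_pos: [458.5, 52.8, 171.8]
orientation: [0.221, 3.133, 0.003]
ft_force: [-0.0, -1.1, -0.3]
width: 48.1
grasp_force: 0.0
```

Emit:
{"fn": "arm_command", "kwargs": {
  "rows": [0,0,0,0,0.9,0,0.1,0,0,0,0,0.9,0,0.1,0,0,0,0,0.9,0,0.1]
}}

```text
t: 18.35
ee_pos: [470.0, 123.4, 171.9]
orientation: [0.222, 3.132, 0.003]
ft_force: [0.8, 0.1, -0.0]
width: 48.5
grasp_force: 0.0
```

```bash
python3 - <<'E'
from h import *
im,d=look('top','top9'); cv2.imwrite('pics/c9.png',cv2.resize(im[110:340,300:580,::-1],None,fx=2.5,fy=2.5))
E
python3 dm.py top9
```

```text
z 17.5 size [96.1 74.6] corners [[33.3, -47.7], [107.9, -47.5], [107.6, 48.6], [33.0, 48.4]] centre 70.5 0.4
```

View pics/c9.png

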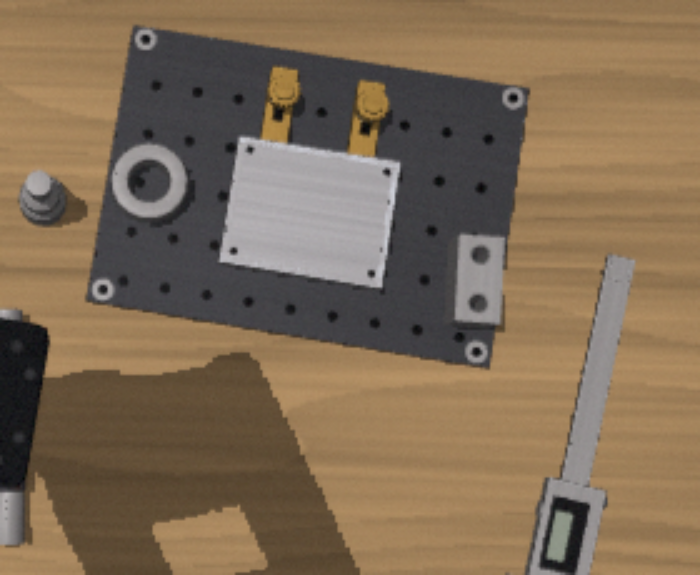

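The cover lies plain side up with its far side flush against both bronze stops, at (278,142) and (362,155), centred to within 0.5 mm. The gauges are where they were and the arm is clear, so I hand the job in.

```bash
python3 -c "
from workcell import ctrl
print(ctrl.close_job())"
```

```text
the job is handed in; nothing more can be done
None
```

The cover was tipped over the plate's front edge, now lies recessed side down and square against both bronze stops, and the job was handed in at about 18 s of the 72 s allowed, with the gauges and tools seen in the last top picture unmoved.

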